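# Hold the lid over the packed box

### The job

One of the two open wooden boxes standing in the cardboard carton has the teacup in it; the other holds only a cork disc. Pick up the loose wooden lid by its handle, carry it over the carton walls and hold it level just above the box with the teacup, about 15 mm above the rim, centred and lined up edge to edge with the box, so that I can slip a card in before closing. Never let the lid touch either box, leave everything else where it is, and finish still holding the lid in the air: do not lay it down or let go.

Things in the scene. Friction and masses are not known exactly. Their poses are not given: they have to be found in the camera images.
- lid: the loose lid: a dark wooden board 110 mm long (its x axis), 76 mm wide (its y axis), 8 mm thick, with a pale wooden bridge handle on top, 38 mm high overall, 110 to 230 g. It lies flat on the table outside the carton, on the robot's left, handle up. Origin: centre of the underside, z up. It has the same outline as the boxes and fits either way round
- lid_mid (a point): the lid's centre, half-way up its 38 mm: 19 mm above its underside, axes as the lid. The handle's bar to grip is centred above it: 70 mm long along the lid's x axis, 14 mm thick across (along y), from 20 to 38 mm above the lid's underside, carried by two feet 12 mm long (centred 29 mm either side of the centre)
- carton: open cardboard shipping carton, fixed in place, 205 mm (its x axis) by 325 mm (its y axis), walls 5 mm thick and 100 mm high, floor 5 mm thick, with a 4 mm flap folded down outside each wall. A cross wall of the same height and 5 mm thick, along its x axis, parts it into a left (+y) and a right (-y) bay with one box in each. Origin: centre of the underside, on the table
- box_left: the dark wooden box in the carton's left bay (+y, the robot's left), 110 mm long (its x axis), 76 mm wide (its y axis), 48 mm high, walls and floor 5 mm, open on top, loose. Origin: centre of the underside, z up
- left_rim (a point): centre of the left box's mouth, in the plane of its rim, 48 mm above its underside and 53 mm above the table; axes as the box
- box_right: the dark wooden box in the carton's right bay (-y), the same as the left one: 110 mm long (its x axis), 76 mm wide (its y axis), 48 mm high, walls and floor 5 mm, open on top, loose. Origin: centre of the underside, z up
- right_rim (a point): centre of the right box's mouth, in the plane of its rim, 48 mm above its underside and 53 mm above the table; axes as the box
- cup: white ceramic teacup, 56 mm across the rim, 34 mm high, standing within 10 mm of the middle of one of the two boxes, lower than the rim of the box. Origin: centre of the underside
- cup_rim (a point): centre of the teacup's mouth
- cork: cork disc, 48 mm across, 4 mm thick, lying in the other box. Origin: centre of the underside
- jar: bystander: round blue ceramic jar with a wooden cap, 68 mm across, 90 mm high, on the table beyond the lid and the carton. Origin: centre of the underside
- tape_roll: bystander: roll of packing tape lying flat, 100 mm across, 48 mm high, on the table to the right of the carton. Origin: centre of the underside
- scroll_box: bystander: slim pale wooden box 200 x 42 x 34 mm, lying on the table to the left of the lid. Origin: centre of the underside

How it is judged:
By the outcome, as a careful person would: the job done as asked, in the order asked, and still so for the second after the job is handed in, while the arm keeps its last pose, push and grip.
It also fails if it takes over 43 s, if anything falls off the work surface, if the arm or the gripper's body presses on something with over 40 N, if the wrist force passes 120 N, or if a joint passes its speed limit or range.

### The arm

A 6-joint arm with a two-finger parallel gripper is mounted at the origin on the work surface. World frame = base frame: x ahead of the robot, y to its left, z up, the work surface at z = 0. Lengths are in m, angles in rad, forces in N, time in s.
With the tool pointing down it reaches from about 0.425 to 0.925 m from the base axis. Payload 12.5 kg.
Tool frame: the origin (TCP) lies midway between the tips of the shut fingers; the grasp point (between the pads) lies 19 mm behind it (grip_point_offset is the distance from the TCP to the grasp point, in m); x points along the fingers, z is the direction in which the jaws open and shut, and the axes are right-handed (so a half turn about x gives the same grasp; the last joint's range is limited). The gripper opens to 85 mm and grips with 20 to 120 N. Pads are 22 mm wide; open, the fingers measure 114 mm over their backs; the gripper's body (76 mm by 85 mm) begins 54 mm behind the grasp point. The pads swing forward as they close: fully open they stand 13 mm farther back than shut.
Start: joints at [1.164, 0.491, 1.559, -0, 1.092, -0.106], TCP at [0.185, 0.597, 0.231] pointing down, gripper open.
Joint ranges: [-3.1, 3.1], [-0.84, 2.19], [0.05, 2.79], [-1.13, 4.28], [0.06, 2.93], [-2.69, 2.69]. Speed limits (rad/s): [2.22, 2.22, 2.79, 3.14, 3.14, 3.14].

### API

Orientations are given as a unit quaternion [w, x, y, z].
In Python, from workcell import * gives the robot as it stands.
- The arm moves only by the shell command python3 -m inch 'ROWS'. ROWS is JSON, a list that holds one entry, the list of rows, each a list of 5 numbers: the shift along the tool's x, y, z in m, then the turn about the tool's x in rad, then the opening, from 0 (shut) to 1 (fully open). A call has 1 to 5 rows; each row shifts and turns the commanded pose from where the row before left it, along the tool's axes as they then stand; what a row does not reach is not made up. A row lasts 1/10 s, in which the tool goes at most 50 mm and 8.59 degrees, less where a joint would pass 70% of its speed; a pose out of reach is approached as far as the arm can. A call is refused whole if a number of a shift passes 0.05 or a number of a turn 0.15, either way. A call with a gripper value outside its range is refused whole. The fingers move at their own pace and stop on an object; the grip force is fixed at half the most. Time passes only in rows, so rows that do not move let the fingers close. It gives the time, the measured TCP pose, the force and the opening at its end, in the units of the state.
- observe(): the state, without advancing time (a new reading comes with each control period).
- read_camera(name): name is "side" or "top"; returns the picture (420x560x3 uint8, red, green, blue); there is no depth.
- get_calibration(name): a dict with "intrinsics" (3x3 intrinsics, pixels), "rvec" (rotation vector, rad) and "tvec" (3), from world to camera coordinates, as OpenCV has them. Camera axes: x right, y down, z forward; pixel columns grow to the right and rows downward; lengths in m; the calibration is good to about 2 mm. A picture is of the moment at which its call begins. get_calibration takes no time and is no camera call.
- job_done(): hands the job in, once; it reports no verdict.
Trained networks look in the newest picture that a camera, given by its name, has taken for a name from the list of things; names that differ only in an ending like _2 or _b are one class to them, and where a whole thing is asked for, a point or a joint stands for the part that bears it (a point fixed in the world has none). Each returns a list of dicts, best first, with "conf" (0 to 1); they miss things now and then, are a little off and sometimes report something else, mostly with a low value. They report only what shows in the picture. A call takes as long as a camera call.
- spot_in(camera, target): "xyz" ([x, y, z] in m, in the coordinates of the camera as it stood for that picture, good to about 4 mm: the middle of the surface that is visible of it).
The state is a dict: "t": time; "q": joint angles; "dq": joint speeds; "joint_torque": joint torques, N m; "ee_pos": TCP position; "tool_rot": TCP orientation; "contact_force": force on the tool from outside, world axes, zero at the start; "wrist_torque": the same for the moment, N m; "finger_gap": finger opening in m.
Only numpy, scipy, OpenCV 4.12 (cv2) and the standard library are available. Lean on these libraries where they do the work, as an engineer would, in place of code of your own. Each camera call takes 0.05 s, during which the arm holds its last target.

## Working session

There is one attempt and no reset: what is moved stays moved. The work goes in short steps, Python scripts to look and compute and a shell command to move; the robot and the scene stay as the last step left them, time stands still between calls to the robot, and variables do not carry over. Pictures are saved under pics/ and viewed, and the job is handed in when it is done.

```bash
ls; mkdir -p pics; python3 - <<'E'
from workcell import *
import cv2
s=observe()
for k,v in s.items(): print(k,v)
for c in ("side","top"):
    im=read_camera(c); cv2.imwrite(f"pics/{c}0.png",im[:,:,::-1])
    print(c,get_calibration(c))
    for t in ("lid","lid_mid","box_left","box_right","cup","cork","left_rim","right_rim","carton"):
        r=spot_in(c,t); print(t,[(round(d["conf"],2),[round(float(v),3) for v in d["xyz"]]) for d in r[:2]])
print(observe()["t"])
E
```

```text
pics
t 0.0
q [ 1.16439878e+00  4.91555826e-01  1.55948152e+00  5.00664072e-06
  1.09169539e+00 -1.05602319e-01]
dq [-0.00079465 -0.00087217 -0.00054433 -0.00022618  0.00083445 -0.00033429]
joint_torque [ 1.66993563e-03 -6.18466687e+01 -2.61593896e+01 -1.09542232e-04
  4.04179562e-03  1.59833866e-05]
ee_pos [0.18505816 0.59672338 0.23071901]
tool_rot [ 0.56892312 -0.41964164  0.56962052  0.41923722]
contact_force [-0.17847957 -0.60560825  0.67784113]
wrist_torque [0.00933777 0.00025314 0.03718912]
finger_gap 0.08516945593257558
side {'intrinsics': array([[543.87130146,   0.        , 282.940612  ],
       [  0.        , 543.87130146, 204.544511  ],
       [  0.        ,   0.        ,   1.        ]]), 'rvec': array([ 0.0520247 , -2.90620267,  1.15646009]), 'tvec': array([0.5671682 , 0.03389482, 1.57743098])}
lid [(0.82, [0.102, 0.258, 1.353]), (0.66, [-0.012, -0.073, 1.629])]
lid_mid [(0.94, [0.099, 0.259, 1.347])]
box_left [(0.88, [-0.013, -0.07, 1.627])]
box_right [(0.72, [0.039, -0.184, 1.725])]
cup [(0.49, [0.024, -0.176, 1.716])]
cork []
left_rim [(0.61, [-0.011, -0.073, 1.631])]
right_rim [(0.67, [0.036, -0.185, 1.724])]
carton [(0.74, [-0.002, -0.12, 1.635])]
top {'intrinsics': array([[530.95346234,   0.        , 284.75015399],
       [  0.        , 530.95346234, 210.64028003],
       [  0.        ,   0.        ,   1.        ]]), 'rvec': array([ 2.16639631, -2.16453741,  0.11661596]), 'tvec': array([0.03136084, 0.58717092, 1.38390263])}
lid [(0.67, [-0.294, 0.146, 1.425]), (0.62, [0.09, 0.018, 1.434])]
lid_mid [(0.85, [-0.288, 0.14, 1.427])]
box_left [(0.81, [0.093, 0.005, 1.44]), (0.51, [0.453, 0.067, 1.388])]
box_right [(0.95, [0.237, 0.049, 1.434])]
cup [(0.81, [0.247, 0.04, 1.431])]
cork [(0.59, [0.092, 0.013, 1.432])]
left_rim [(0.27, [0.241, 0.049, 1.431])]
right_rim [(0.95, [0.245, 0.052, 1.43])]
carton []
1.0
```

View pics/side0.png

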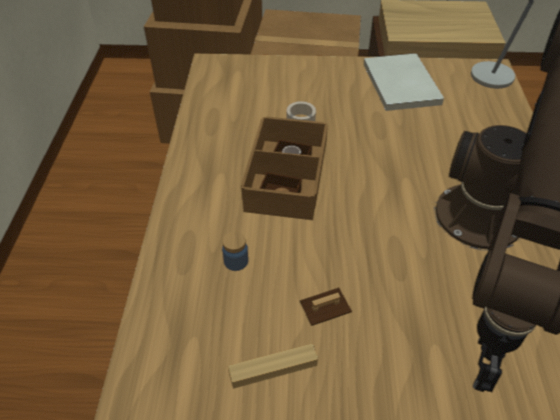

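View pics/top0.png

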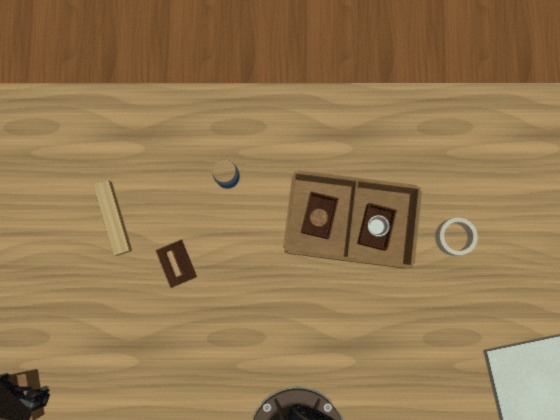

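```bash
cat > h.py <<'E'
import numpy as np, cv2
from workcell import *
def cal(c):
    k=get_calibration(c); R=cv2.Rodrigues(k["rvec"])[0]; return np.array(k["intrinsics"]),R,np.array(k["tvec"]),k["rvec"]
def ray(c,uv,z):
    K,R,t,_=cal(c); uv=np.atleast_2d(uv); d=np.c_[uv,np.ones(len(uv))]@np.linalg.inv(K).T@R; o=-R.T@t
    return o+d*((z-o[2])/d[:,2])[:,None]
def proj(c,P):
    K,R,t,rv=cal(c); return cv2.projectPoints(np.atleast_2d(P).astype(float),rv,t,K,None)[0][:,0]
def toworld(c,p):
    K,R,t,_=cal(c); return R.T@(np.array(p)-t)
def crop(c,im,x,y,w,h,s,name):
    cv2.imwrite(name,cv2.resize(im[y:y+h,x:x+w,::-1],None,fx=s,fy=s,interpolation=cv2.INTER_CUBIC))
E
python3 - <<'E'
from h import *
for c,l in (("side",dict(lidm=[.099,.259,1.347],bl=[-0.013,-0.07,1.627],br=[0.039,-0.184,1.725],cup=[.024,-.176,1.716])),("top",dict(lid=[-.288,.14,1.427],br=[.237,.049,1.434],cup=[.247,.04,1.431],cork=[.092,.013,1.432]))):
    for k,p in l.items(): print(c,k,toworld(c,p).round(3))
t=cv2.imread("pics/top0.png")[:,:,::-1]; s=cv2.imread("pics/side0.png")[:,:,::-1]
crop("top",t,280,165,145,105,5,"pics/ct.png"); crop("top",t,145,230,60,65,8,"pics/cl.png"); crop("s",s,240,110,95,110,5,"pics/cs.png"); crop("s",s,290,280,70,50,8,"pics/csl.png")
E
```

```text
side lidm [0.456 0.338 0.013]
side bl [ 0.584 -0.089  0.035]
side br [ 0.537 -0.241  0.043]
side cup [ 0.552 -0.228  0.044]
top lid [0.449 0.32  0.006]
top br [ 0.541 -0.205  0.008]
top cup [ 0.549 -0.215  0.012]
top cork [ 0.576 -0.06   0.014]
```

View pics/ct.png

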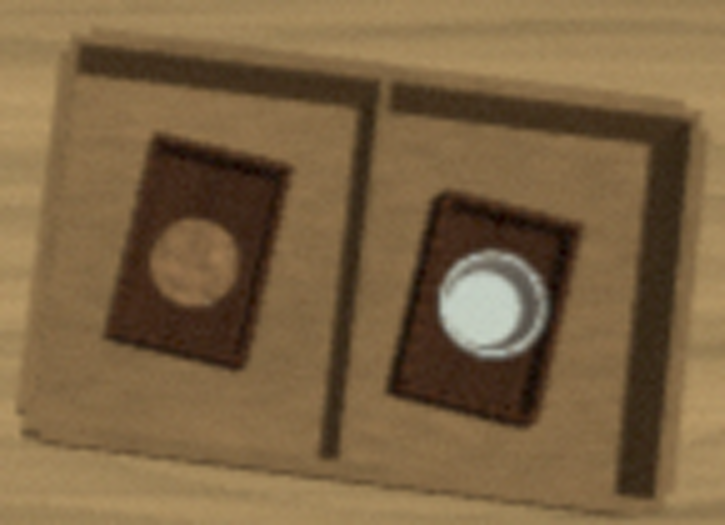

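View pics/cl.png

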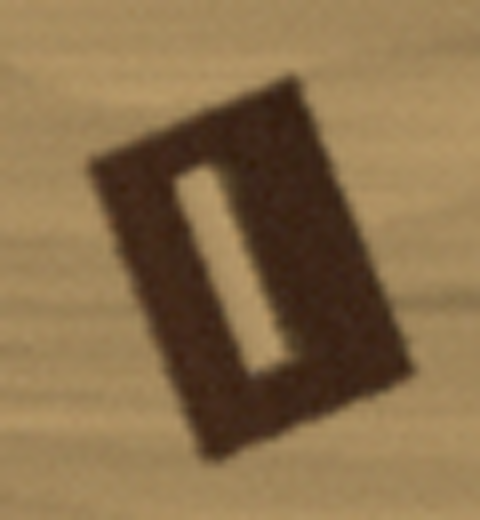

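View pics/cs.png

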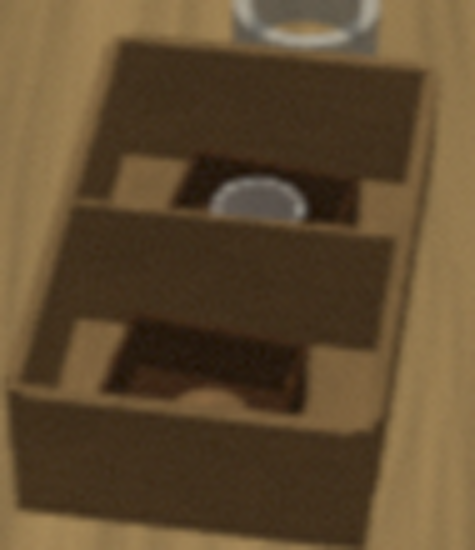

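View pics/csl.png

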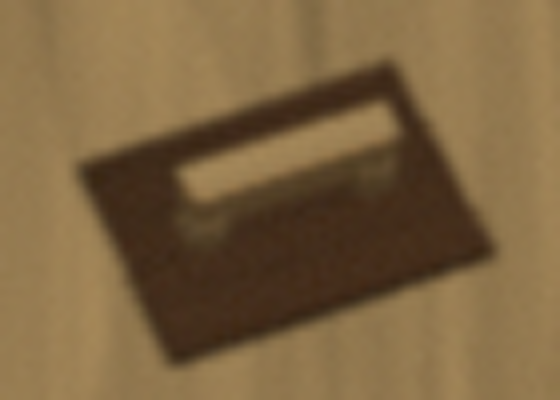

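```bash
cat >> h.py <<'E'
from scipy.optimize import minimize
def cub(p,z0,z1,L=.11,W=.076):
    x,y,a=p; c,s=np.cos(a),np.sin(a)
    return np.array([[x+c*u-s*v,y+s*u+c*v,z] for z in(z0,z1) for u in(-L/2,L/2) for v in(-W/2,W/2)])
def sil(c,p,z0,z1,win,S=8,**k):
    x,y,w,h=win; uv=(proj(c,cub(p,z0,z1,**k))-[x,y]+.5)*S
    m=np.zeros((h*S,w*S),np.uint8); hull=cv2.convexHull(uv.astype(np.float32))
    cv2.fillConvexPoly(m,np.round(hull*16).astype(np.int32),255,shift=4)
    return cv2.resize(m,(w,h),interpolation=cv2.INTER_AREA)/255.
def fit(c,mask,win,p0,z0,z1,**k):
    f=lambda p:np.abs(sil(c,p,z0,z1,win,**k)-mask).sum()
    best=None
    for da in(-.1,0,.1):
        q=np.array(p0)+[0,0,da]
        r=minimize(f,q,method="Nelder-Mead",options=dict(initial_simplex=[q,q+[.01,0,0],q+[0,.01,0],q+[0,0,.08]],xatol=1e-5,fatol=1e-3,maxiter=400))
        if best is None or r.fun<best.fun: best=r
    return best
E
python3 - <<'E'
from h import *
K,R,t,_=cal("top");print("topcam",(-R.T@t).round(3)); K,R,t,_=cal("side");print("sidecam",(-R.T@t).round(3))
im=cv2.imread("pics/top0.png")[:,:,::-1].astype(float)
for nm,win in (("lid",(145,230,60,65)),("box",(350,195,56,62)),("boxl",(295,185,50,62))):
    x,y,w,h=win; c=im[y:y+h,x:x+w]
    print(nm)
    r=c[...,0]; hi=c[...,0]/(c[...,2]+1)
    print("row",h//2+8); print(c[h//2+8,::2].astype(int).tolist())
E
```

```text
topcam [0.434 0.031 1.439]
sidecam [0.529 1.079 1.169]
lid
row 40
[[167, 138, 96], [161, 136, 90], [162, 136, 92], [162, 135, 91], [161, 137, 91], [162, 137, 94], [161, 135, 92], [160, 133, 91], [158, 135, 91], [121, 96, 66], [67, 43, 22], [67, 42, 26], [67, 40, 29], [66, 44, 31], [109, 84, 56], [170, 142, 99], [176, 147, 101], [115, 93, 60], [67, 47, 28], [61, 40, 28], [58, 34, 16], [61, 37, 26], [61, 37, 27], [63, 41, 26], [66, 45, 27], [149, 123, 84], [159, 132, 89], [162, 135, 91], [159, 134, 91], [163, 136, 97]]
box
row 39
[[115, 92, 59], [135, 108, 72], [135, 106, 73], [134, 106, 69], [115, 90, 58], [40, 28, 19], [73, 44, 24], [69, 44, 28], [66, 41, 25], [64, 41, 26], [69, 46, 31], [114, 109, 97], [160, 158, 144], [132, 135, 125], [126, 124, 115], [114, 109, 102], [152, 149, 134], [151, 148, 137], [58, 47, 37], [33, 23, 11], [86, 56, 34], [135, 108, 74], [133, 107, 71], [137, 108, 73], [136, 108, 72], [135, 107, 72], [138, 107, 71], [136, 107, 71]]
boxl
row 39
[[131, 104, 71], [126, 100, 65], [123, 98, 65], [119, 96, 63], [71, 47, 32], [60, 33, 17], [68, 43, 29], [64, 38, 15], [65, 39, 24], [94, 69, 45], [138, 104, 70], [139, 109, 74], [138, 107, 70], [118, 91, 62], [104, 78, 51], [67, 44, 26], [63, 38, 24], [54, 36, 24], [67, 43, 28], [125, 100, 65], [131, 103, 69], [131, 103, 66], [128, 102, 68], [131, 103, 69], [129, 103, 70]]
```

```bash
cat > m.py <<'E'
from h import *
def mask(im,win,bg,fg=66):
    x,y,w,h=win; r=im[y:y+h,x:x+w,0].astype(float)
    a=np.clip((bg-r)/(bg-fg),0,1); b=(a>.5).astype(np.uint8)
    n,l,s,ce=cv2.connectedComponentsWithStats(b)
    d=[s[i,4]-20*np.hypot(*(ce[i]-[w/2,h/2])) if i else -1e9 for i in range(n)]; i=int(np.argmax(d)); b=(l==i).astype(np.uint8)
    cs,_=cv2.findContours(b,cv2.RETR_EXTERNAL,cv2.CHAIN_APPROX_NONE)
    f=np.zeros_like(b); cv2.drawContours(f,cs,-1,1,-1)
    near=cv2.dilate(f,np.ones((3,3))); inner=cv2.erode(f,np.ones((3,3)))
    return np.where(inner>0,1,np.where(near>0,a,0))
def show(im,c,p,z0,z1,win,name,S=8,**k):
    x,y,w,h=win; o=cv2.resize(im[y:y+h,x:x+w,::-1],None,fx=S,fy=S,interpolation=cv2.INTER_CUBIC)
    uv=(proj(c,cub(p,z0,z1,**k))-[x,y]+.5)*S
    for q,col in((uv[:4],(255,0,0)),(uv[4:],(0,255,0))):
        cv2.polylines(o,[np.round(q[[0,1,3,2]]).astype(int)],True,col,1)
    cv2.imwrite(name,o)
E
python3 - <<'E'
from m import *
im=cv2.imread("pics/top0.png")[:,:,::-1].copy()
for nm,win,z0,z1,p0,bg in (("lid",(145,230,60,65),0,.008,(.449,.32,.4),160),("box",(350,195,56,62),.005,.053,(.545,-.21,-.2),134),("boxl",(295,185,50,62),.005,.053,(.58,-.06,-.2),130)):
    m=mask(im,win,bg); r=fit("top",m,win,p0,z0,z1); print(nm,r.x.round(4),np.degrees(r.x[2]).round(2),r.fun,m.sum())
    show(im,"top",r.x,z0,z1,win,f"pics/f_{nm}.png")
s=cv2.imread("pics/side0.png")[:,:,::-1].copy()
win=(290,280,70,50); x,y,w,h=win
m=mask(s,win,140); r=fit("side",m,win,(.456,.338,.4),0,.008); print("lid side",r.x.round(4),np.degrees(r.x[2]).round(2),r.fun)
show(s,"side",r.x,0,.008,win,"pics/f_lids.png")
a=cv2.imread("pics/f_lid.png");b=cv2.imread("pics/f_box.png");H=520
cv2.imwrite("pics/f2.png",cv2.resize(np.hstack([cv2.copyMakeBorder(q,0,H-q.shape[0],0,0,0) for q in(a,b)]),None,fx=.85,fy=.85))
E
```

```text
lid [0.4478 0.3248 0.4023] 23.05 44.734710054234455 1169.8829787234042
box [ 0.5451 -0.2111 -0.2486] -14.24 34.44705882352941 1348.8235294117646
boxl [ 0.5752 -0.059  -0.2376] -13.62 34.9546568627451 1250.84375
lid side [0.4503 0.3228 0.4   ] 22.92 60.730418653948064
```

View pics/f2.png

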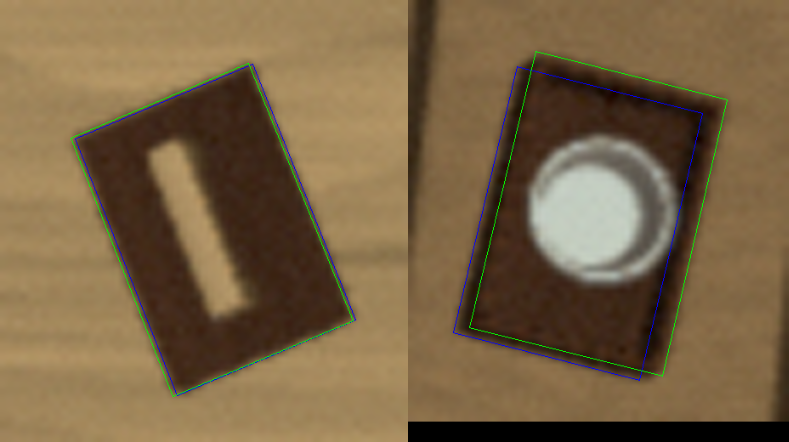

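View pics/f_lids.png

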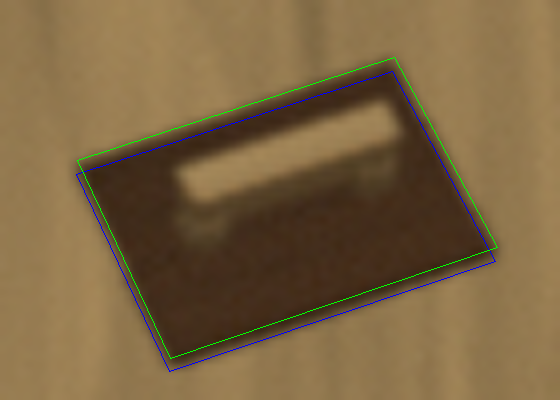

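```bash
cat > go.py <<'E'
import sys
from h import *
from scipy.spatial.transform import Rotation as Ro
def rep(tx,ty,tz,yaw):
    s=observe(); w,x,y,z=s["tool_rot"]; R=Ro.from_quat([x,y,z,w]).as_matrix(); p=np.array(s["ee_pos"])
    print("t",round(s["t"],2),"p",p.round(4),"gap",round(s["finger_gap"],4),"F",np.round(s["contact_force"],1),"M",np.round(s["wrist_torque"],2))
    print("toolx",R[:,0].round(4),"z",R[:,2].round(4),"y",R[:,1].round(4))
    want=np.array([-np.sin(yaw),np.cos(yaw),0]); 
    if want@R[:,2]<0: want=-want
    # turn about tool x bringing R z to want
    ang=np.arctan2(np.cross(R[:,2],want)@R[:,0],R[:,2]@want)
    d=np.array([tx,ty,tz])-p
    print("turn",ang.round(4),"shift now",(R.T@d).round(4),"shift after turn",((R@Ro.from_rotvec([ang,0,0]).as_matrix()).T@d).round(4))
    print("q",np.round(s["q"],3))
if __name__=="__main__": rep(*map(float,sys.argv[1:]))
E
python3 go.py .449 .324 .013 .401
```

```text
t 1.0 p [0.1852 0.597  0.2313] gap 0.0856 F [ 0.1 -0.2  0.4] M [-0.   -0.03 -0.02]
toolx [ 0.e+00  1.e-04 -1.e+00] z [2.963e-01 9.551e-01 1.000e-04] y [-0.9551  0.2963 -0.    ]
turn -0.7018 shift now [ 0.2183 -0.3329 -0.1826] shift after turn [ 0.2183 -0.1363 -0.3543]
q [ 1.164  0.491  1.559  0.     1.092 -0.106]
```

```bash
python3 -m inch '[[[0,0,0,-0.14,1],[0,0,0,-0.14,1],[0,0,0,-0.14,1],[0,0,0,-0.14,1],[0,0,0,-0.14,1]]]'; python3 go.py .449 .324 .013 .401
```

```text
t: 1.5
ee_pos: [0.1852, 0.597, 0.2313]
tool_rot: [0.389, -0.59, 0.389, 0.59]
contact_force: [-0.3, 0.2, 0.7]
finger_gap: 0.0856
t 1.5 p [0.1852 0.597  0.2313] gap 0.0856 F [-0.3  0.2  0.7] M [-0.04  0.02  0.02]
toolx [ 1.e-04  1.e-04 -1.e+00] z [-3.940e-01  9.191e-01  1.000e-04] y [-9.191e-01 -3.940e-01 -1.000e-04]
turn 0.004 shift now [ 0.2183 -0.1349 -0.3549] shift after turn [ 0.2183 -0.1363 -0.3543]
q [ 1.164  0.491  1.559 -0.     1.092 -0.811]
```

```bash
for i in 1; do python3 -m inch '[[[0.005,-0.0136,-0.0354,0.001,1],[0.005,-0.0136,-0.0354,0.001,1],[0.005,-0.0136,-0.0354,0.001,1],[0.005,-0.0136,-0.0354,0.001,1],[0.005,-0.0136,-0.0354,0,1]]]'; done;  python3 go.py .449 .324 .013 .401
```

```text
t: 2.0
ee_pos: [0.3172, 0.4589, 0.2063]
tool_rot: [-0.392, 0.588, -0.392, -0.588]
contact_force: [0.1, 0.1, -0.2]
finger_gap: 0.0851
t 2.0 p [0.3172 0.4589 0.2063] gap 0.0851 F [ 0.1  0.1 -0.2] M [-0.03 -0.01 -0.03]
toolx [ 3.e-04  3.e-04 -1.e+00] z [-3.852e-01  9.228e-01  2.000e-04] y [-9.228e-01 -3.852e-01 -4.000e-04]
turn -0.0056 shift now [ 0.1933 -0.0696 -0.1753] shift after turn [ 0.1933 -0.0686 -0.1757]
q [ 0.848  0.424  1.755  0.     0.962 -1.119]
```

```bash
python3 -m inch '[[[0.01,-0.0136,-0.0354,0,1],[0.01,-0.0136,-0.0354,0,1],[0.01,-0.0136,-0.0354,0,1],[0.01,-0.0136,-0.0354,0,1],[0.01,-0.0136,-0.0354,0,1]]]';  python3 go.py .449 .324 .013 .401
python3 - <<'E'
from h import *
for c in("top","side"):
    im=read_camera(c); cv2.imwrite(f"pics/{c}1.png",im[:,:,::-1])
E
```

```text
t: 2.5
ee_pos: [0.4482, 0.3217, 0.1561]
tool_rot: [-0.392, 0.588, -0.392, -0.588]
contact_force: [0.5, 0.6, -0.4]
finger_gap: 0.085
t 2.5 p [0.4482 0.3217 0.1561] gap 0.085 F [ 0.5  0.6 -0.4] M [ 0.01 -0.01  0.05]
toolx [ 4.e-04  3.e-04 -1.e+00] z [-3.850e-01  9.229e-01  1.000e-04] y [-9.229e-01 -3.850e-01 -5.000e-04]
turn -0.0058 shift now [ 0.1431 -0.0015  0.0018] shift after turn [ 0.1431 -0.0015  0.0018]
q [ 0.503  0.479  1.823  0.     0.84  -1.463]
```

```bash
python3 -m inch '[[[0.03,-0.0015,0.0018,-0.005,0.6],[0.03,0,0,0,0.6],[0.03,0,0,0,0.6],[0,0,0,0,0.6]]]';  python3 go.py .449 .324 .013 .401
python3 - <<'E'
from m import *
for c in("top","side"):
    im=read_camera(c); cv2.imwrite(f"pics/{c}1.png",im[:,:,::-1])
    crop(c,im,*((130,210,100,100) if c=="top" else (270,230,110,110)),5,f"pics/{c}1c.png")
E
python3 -c "
import cv2,numpy as np
a=cv2.imread('pics/top1c.png');b=cv2.imread('pics/side1c.png');b=cv2.resize(b,(500,500));cv2.imwrite('pics/c1.png',cv2.resize(np.hstack([a,b]),(800,400)))"
```

```text
t: 3.0
ee_pos: [0.4463, 0.3247, 0.0636]
tool_rot: [0.389, -0.589, 0.392, 0.59]
contact_force: [0.5, -1.0, 0.1]
finger_gap: 0.0515
t 3.0 p [0.4463 0.3247 0.0636] gap 0.0515 F [ 0.5 -1.   0.1] M [-0.06  0.04  0.04]
toolx [-0.0047 -0.0025 -1.    ] z [-3.899e-01  9.209e-01 -5.000e-04] y [-0.9209 -0.3899  0.0053]
turn -0.0005 shift now [ 0.0506 -0.0025 -0.0017] shift after turn [ 0.0506 -0.0025 -0.0017]
q [ 0.509  0.618  1.888  0.     0.641 -1.462]
```

View pics/c1.png

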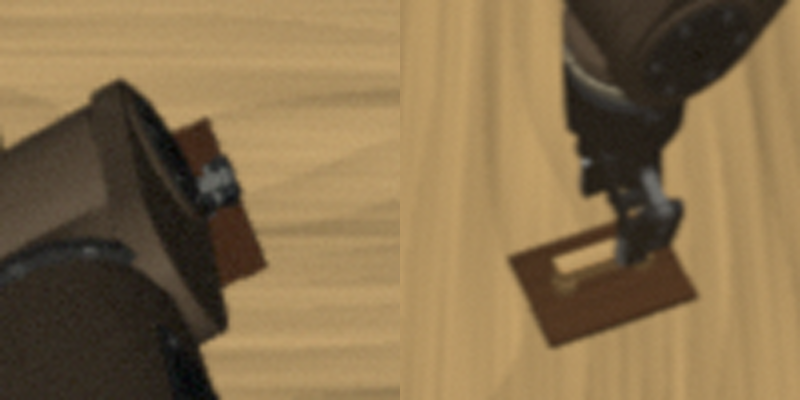

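```bash
python3 - <<'E'
from h import *
for z in (.0636,.0756): 
    uv=proj("side",[.4463,.3247,z])[0]; print("side tcp",uv,((uv-[270,230])/110*400+[400,0]).round())
uv=proj("side",[.449,.324,.038])[0]; print("handle top",((uv-[270,230])/110*400+[400,0]).round(),uv)
print(proj("side",[.4463,.3247,.013]))
E
python3 -m inch '[[[0,-0.002,-0.001,0,0.6],[0,0,0,0,0.6]]]';  python3 go.py .449 .324 .013 .401
```

```text
side tcp [328.08959306 292.92218504] [611. 229.]
side tcp [328.38959987 290.08866289] [612. 219.]
handle top [605. 249.] [326.35819197 298.56999441]
[[326.86699634 304.46943891]]
t: 3.3
ee_pos: [0.4509, 0.3255, 0.0678]
tool_rot: [-0.391, 0.59, -0.39, -0.589]
contact_force: [0.6, 0.3, 0.5]
finger_gap: 0.0517
t 3.3 p [0.4509 0.3255 0.0678] gap 0.0517 F [0.6 0.3 0.5] M [-0.03  0.02  0.03]
toolx [ 0.0024  0.0014 -1.    ] z [-3.897e-01  9.209e-01  3.000e-04] y [-0.9209 -0.3897 -0.0027]
turn -0.0006 shift now [ 0.0548  0.0025 -0.0006] shift after turn [ 0.0548  0.0025 -0.0006]
q [ 0.506  0.613  1.88   0.     0.646 -1.465]
```

```bash
python3 - <<'E'
from h import *
for s in(1,-1):
  for r in (.026,.035):
    uv=proj("side",[.4463-.39*r*s,.3247+.92*r*s,.070])[0]; print(s,r,((uv-[270,230])/110*400+[400,0]).round())
im=read_camera("side"); cv2.imwrite("pics/s2.png",im[:,:,::-1]); crop("side",im,290,250,80,80,7,"pics/s2c.png")
E
python3 go.py .449 .324 .013 .401
```

```text
1 0.026 [628. 254.]
1 0.035 [634. 265.]
-1 0.026 [596. 193.]
-1 0.035 [591. 183.]
t 3.35 p [0.4507 0.3253 0.0676] gap 0.0514 F [ 0.7 -0.   0.7] M [-0.    0.    0.03]
toolx [ 0.002   0.0012 -1.    ] z [-3.896e-01  9.210e-01  3.000e-04] y [-0.921  -0.3896 -0.0023]
turn -0.0008 shift now [ 0.0546  0.0022 -0.0006] shift after turn [ 0.0546  0.0022 -0.0006]
q [ 0.506  0.613  1.881  0.     0.646 -1.465]
```

View pics/s2c.png

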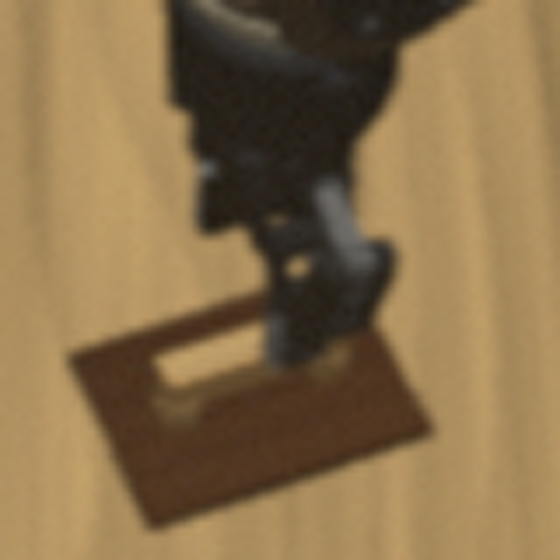

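```bash
python3 -m inch '[[[0.015,0,0,0,0.6],[0.015,0,0,0,0.6],[0.012,0,0,0,0.6],[0.007,0,0,0,0.6],[0,0,0,0,0.6]]]';  python3 go.py .449 .324 .013 .401;  python3 -m inch '[[[0,0,0,0,0.6],[0,0,0,0,0.6]]]';  python3 go.py .449 .324 .013 .401
```

```text
t: 3.85
ee_pos: [0.45, 0.3249, 0.0168]
tool_rot: [0.39, -0.589, 0.391, 0.59]
contact_force: [-0.1, 0.8, 0.4]
finger_gap: 0.0516
t 3.85 p [0.45   0.3249 0.0168] gap 0.0516 F [-0.1  0.8  0.4] M [-0.03 -0.01 -0.07]
toolx [-9.e-04 -4.e-04 -1.e+00] z [-0.3895  0.921  -0.    ] y [-0.921  -0.3895  0.001 ]
turn -0.0009 shift now [ 0.0038  0.0012 -0.0004] shift after turn [ 0.0038  0.0012 -0.0004]
q [ 0.506  0.697  1.904  0.     0.541 -1.465]
t: 4.05
ee_pos: [0.4504, 0.3251, 0.0179]
tool_rot: [-0.391, 0.59, -0.39, -0.589]
contact_force: [0.7, -0.2, 0.3]
finger_gap: 0.051
t 4.05 p [0.4504 0.3251 0.0179] gap 0.051 F [ 0.7 -0.2  0.3] M [0.02 0.   0.  ]
toolx [ 7.e-04  5.e-04 -1.e+00] z [-3.896e-01  9.210e-01  1.000e-04] y [-9.210e-01 -3.896e-01 -9.000e-04]
turn -0.0008 shift now [ 0.0049  0.0017 -0.0005] shift after turn [ 0.0049  0.0017 -0.0005]
q [ 0.506  0.695  1.903  0.     0.542 -1.465]
```

```bash
python3 -m inch '[[[0.006,0.0015,-0.0005,0,0.6],[0,0,0,0,0.3],[0,0,0,0,0.1],[0,0,0,0,0],[0,0,0,0,0]]]';  python3 -m inch '[[[0,0,0,0,0],[0,0,0,0,0],[0,0,0,0,0]]]';  python3 go.py .449 .324 .013 .401
```

```text
t: 4.55
ee_pos: [0.4491, 0.324, 0.0115]
tool_rot: [-0.391, 0.589, -0.391, -0.589]
contact_force: [-0.2, 0.0, 2.5]
finger_gap: 0.0129
t: 4.85
ee_pos: [0.4491, 0.324, 0.0115]
tool_rot: [-0.391, 0.589, -0.391, -0.589]
contact_force: [-0.5, -0.1, 4.6]
finger_gap: 0.0131
t 4.85 p [0.4491 0.324  0.0115] gap 0.0131 F [-0.5 -0.1  4.6] M [ 0.03  0.07 -0.02]
toolx [ 3.e-04  2.e-04 -1.e+00] z [-3.896e-01  9.210e-01  1.000e-04] y [-9.210e-01 -3.896e-01 -4.000e-04]
turn -0.0008 shift now [-0.0015  0.0001  0.    ] shift after turn [-0.0015  0.0001  0.    ]
q [ 0.506  0.705  1.91   0.     0.527 -1.465]
```

```bash
python3 -m inch '[[[-0.01,0,0,0,0],[-0.02,0,0,0,0],[-0.03,0,0,0,0],[-0.035,0,0,0,0],[-0.035,0,0,0,0]]]';  python3 -m inch '[[[-0.03,0,0,0,0],[-0.02,0,0,0,0],[0,0,0,0,0],[0,0,0,0,0]]]';  python3 go.py .545 -.211 .2 -.246
python3 - <<'E'
from h import *
for c in("top","side"):
    im=read_camera(c); cv2.imwrite(f"pics/{c}3.png",im[:,:,::-1])
E
```

```text
t: 5.35
ee_pos: [0.4486, 0.3237, 0.1429]
tool_rot: [0.39, -0.589, 0.391, 0.59]
contact_force: [0.6, 0.3, -2.2]
finger_gap: 0.0126
t: 5.75
ee_pos: [0.4486, 0.3237, 0.1912]
tool_rot: [0.391, -0.589, 0.391, 0.589]
contact_force: [-0.0, -0.3, -2.0]
finger_gap: 0.0131
t 5.75 p [0.4486 0.3237 0.1912] gap 0.0131 F [-0.  -0.3 -2. ] M [ 0.01 -0.02 -0.05]
toolx [ 0.e+00  1.e-04 -1.e+00] z [-3.896e-01  9.210e-01  1.000e-04] y [-0.921  -0.3896 -0.    ]
turn 0.6462 shift now [-0.0089  0.1196 -0.53  ] shift after turn [-0.0089 -0.2237 -0.4952]
q [ 0.506  0.436  1.783  0.     0.923 -1.465]
```

View pics/side3.png

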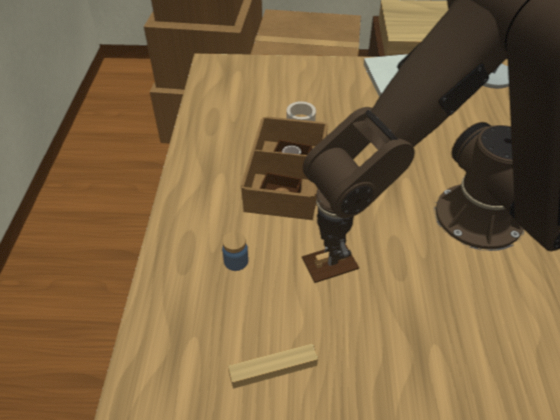

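```bash
python3 -m inch '[[[0,0,0,0.1,0],[0,0,0,0.14,0],[0,0,0,0.14,0],[0,0,0,0.14,0],[0,0,0,0.126,0]]]';  python3 go.py .545 -.211 .2 -.246
```

```text
t: 6.35
ee_pos: [0.4486, 0.3237, 0.1899]
tool_rot: [0.558, -0.433, 0.56, 0.433]
contact_force: [0.1, -0.8, -0.7]
finger_gap: 0.0128
t 6.35 p [0.4486 0.3237 0.1899] gap 0.0128 F [ 0.1 -0.8 -0.7] M [-0.01  0.04  0.03]
toolx [-0.0022 -0.0012 -1.    ] z [ 0.2489  0.9685 -0.0017] y [-0.9685  0.2489  0.0019]
turn -0.0056 shift now [-0.0097 -0.2265 -0.4938] shift after turn [-0.0097 -0.2237 -0.4951]
q [ 0.506  0.438  1.783  0.     0.923 -0.814]
```

```bash
python3 -m inch '[[[0,-0.006,-0.013,-0.001,0],[0,-0.011,-0.025,-0.001,0],[0,-0.016,-0.036,-0.001,0],[0,-0.016,-0.036,-0.001,0],[0,-0.016,-0.036,-0.001,0]]]';python3 -m inch '[[[0,-0.016,-0.036,0,0],[0,-0.016,-0.036,0,0],[0,-0.016,-0.036,0,0],[0,-0.016,-0.036,0,0],[0,-0.016,-0.036,0,0]]]';python3 -m inch '[[[0,-0.016,-0.036,0,0],[0,-0.016,-0.036,0,0],[0,-0.016,-0.036,0,0],[0,-0.011,-0.025,0,0],[0,-0.006,-0.013,0,0]]]';  python3 go.py .545 -.211 .2 -.246
```

```text
t: 6.85
ee_pos: [0.4765, 0.1644, 0.1905]
tool_rot: [0.555, -0.437, 0.556, 0.438]
contact_force: [1.3, 1.0, -1.0]
finger_gap: 0.0131
t: 7.35
ee_pos: [0.5111, -0.0296, 0.1905]
tool_rot: [0.555, -0.437, 0.556, 0.438]
contact_force: [0.4, -0.8, -1.7]
finger_gap: 0.0133
t: 7.85
ee_pos: [0.5394, -0.1871, 0.1902]
tool_rot: [0.556, -0.436, 0.557, 0.437]
contact_force: [-0.5, 1.2, -2.0]
finger_gap: 0.0126
t 7.85 p [ 0.5394 -0.1871  0.1902] gap 0.0126 F [-0.5  1.2 -2. ] M [-0.   -0.01  0.04]
toolx [-1.4e-03  5.0e-04 -1.0e+00] z [2.378e-01 9.713e-01 2.000e-04] y [-0.9713  0.2378  0.0015]
turn 0.0059 shift now [-0.0098 -0.0111 -0.0218] shift after turn [-0.0098 -0.0113 -0.0218]
q [-0.45   0.46   1.74  -0.     0.942 -1.78 ]
```

```bash
python3 -m inch '[[[0,-0.006,-0.012,0.003,0],[0,-0.005,-0.01,0.003,0],[0,0,0,0,0],[0,0,0,0,0],[0,0,0,0,0]]]';  python3 go.py .545 -.211 .2 -.246
python3 - <<'E'
from h import *
for c in("top","side"):
    im=read_camera(c); cv2.imwrite(f"pics/{c}4.png",im[:,:,::-1])
    crop(c,im,*((300,130,150,150) if c=="top" else (220,60,150,150)),4,f"pics/{c}4c.png")
a=cv2.imread('pics/top4c.png');b=cv2.imread('pics/side4c.png');cv2.imwrite('pics/c4.png',cv2.resize(np.hstack([a,b]),(800,400)))
E
```

```text
t: 8.35
ee_pos: [0.5453, -0.2077, 0.1913]
tool_rot: [0.558, -0.435, 0.557, 0.435]
contact_force: [0.6, -0.8, -1.6]
finger_gap: 0.0132
t 8.35 p [ 0.5453 -0.2077  0.1913] gap 0.0132 F [ 0.6 -0.8 -1.6] M [ 0.03 -0.05  0.02]
toolx [-1.e-04  3.e-04 -1.e+00] z [2.432e-01 9.700e-01 2.000e-04] y [-9.700e-01  2.432e-01  2.000e-04]
turn 0.0003 shift now [-0.0087 -0.0005 -0.0032] shift after turn [-0.0087 -0.0005 -0.0032]
q [-0.477  0.475  1.709  0.     0.957 -1.802]
```

View pics/c4.png

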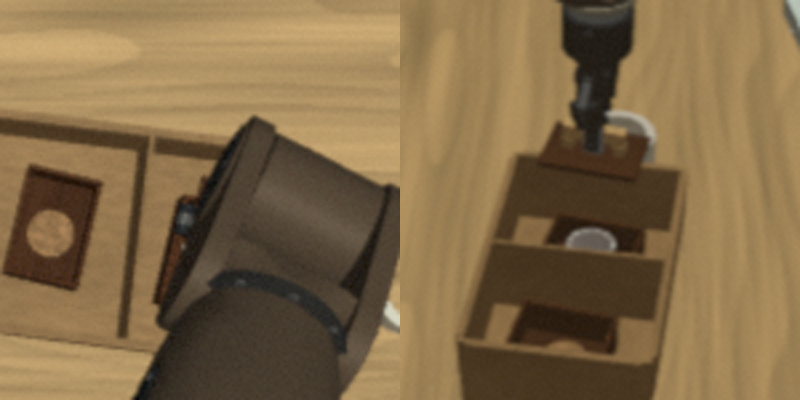

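```bash
python3 - <<'E'
from m import *
im=cv2.imread("pics/side4.png")[:,:,::-1].copy(); s=observe(); x,y,z=s["ee_pos"]
S=10; ox,oy=265,98; o=cv2.resize(im[oy:oy+60,ox:ox+70,::-1],None,fx=S,fy=S,interpolation=cv2.INTER_CUBIC)
def dr(c,p,z0,z1,o,col):
    uv=(proj(c,cub(p,z0,z1))-[ox,oy]+.5)*S; print(proj(c,cub(p,z0,z1)).round(1).tolist())
    for q,cl in((uv[:4],(255,0,0)),(uv[4:],col)): cv2.polylines(o,[np.round(q[[0,1,3,2]]).astype(int)],True,cl,1)
dr("side",(x,y,-.246),z-.0115,z-.0035,o,(0,255,0)); dr("side",(.545,-.211,-.246),.005,.053,o,(0,255,255))
cv2.imwrite("pics/o4.png",o)
im=cv2.imread("pics/top4.png")[:,:,::-1].copy(); S=10;ox,oy=345,185
o=cv2.resize(im[oy:oy+60,ox:ox+70,::-1],None,fx=S,fy=S,interpolation=cv2.INTER_CUBIC)
dr("top",(x,y,-.246),z-.0115,z-.0035,o,(0,255,0));cv2.imwrite("pics/o4t.png",o)
E
```

```text
[[314.2, 113.7], [307.9, 129.2], [278.7, 107.5], [271.4, 122.6], [314.3, 111.5], [308.0, 127.0], [278.7, 105.3], [271.3, 120.4]]
[[312.0, 157.1], [306.1, 172.7], [279.2, 150.8], [272.4, 166.1], [312.6, 145.7], [306.6, 161.3], [279.1, 139.4], [272.2, 154.6]]
[[395.9, 247.8], [364.6, 240.0], [406.1, 203.1], [375.1, 195.4], [396.6, 247.7], [365.1, 239.8], [406.9, 202.7], [375.7, 194.9]]
```

View pics/o4.png

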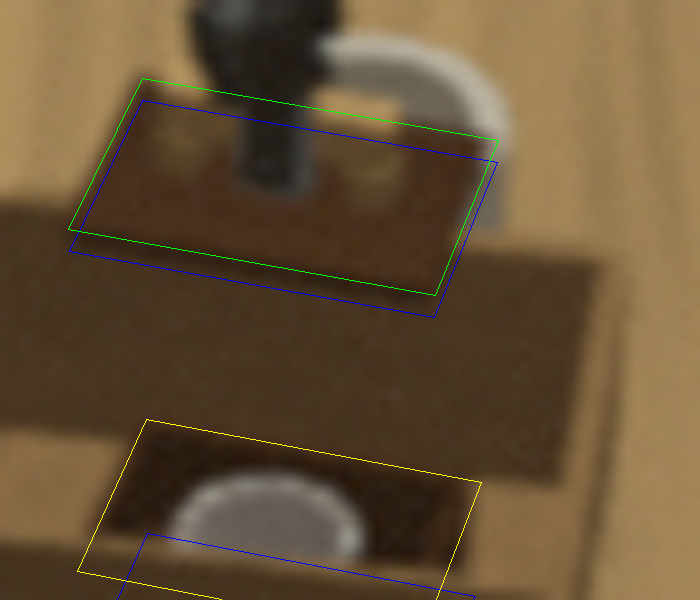

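View pics/o4t.png

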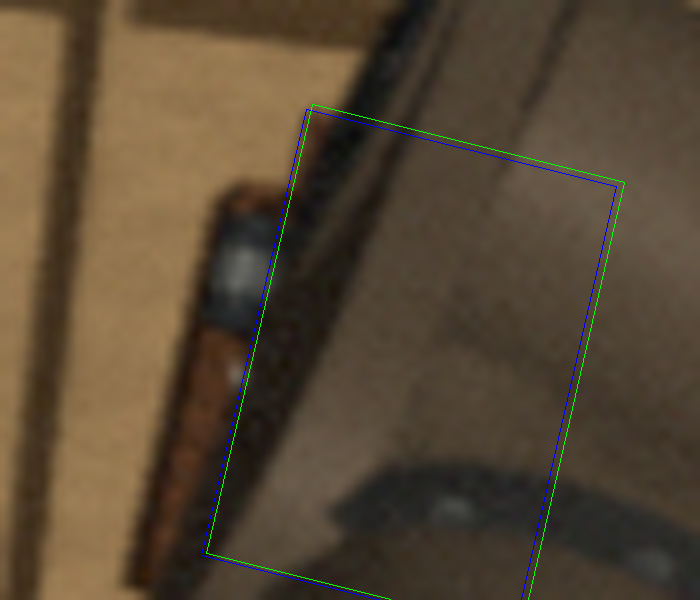

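```bash
python3 - <<'E'
from m import *
s=observe(); p=np.array(s["ee_pos"])
for h in(0,.03,.06,.09):
  for d in(0,.03,.055): print(h,d,((proj("top",p+[.243*d,.97*d,h])[0]-[345,185]+.5)*10).round())
im=cv2.imread("pics/top4.png")[:,:,::-1]; a=cv2.imread("pics/top0.png")[:,:,::-1]
for (u,v) in((364,226),(368,205),(362,235),(376,198)): print((u,v),im[v,u],a[v,u])
print("left box",im[215,308],a[215,308], "floor",im[225,352],a[225,352])
E
```

```text
0 0 [419. 365.]
0 0.03 [295. 335.]
0 0.055 [191. 309.]
0.03 0 [443. 354.]
0.03 0.03 [316. 322.]
0.03 0.055 [211. 296.]
0.06 0 [469. 342.]
0.06 0.03 [339. 309.]
0.06 0.055 [231. 282.]
0.09 0 [496. 329.]
0.09 0.03 [363. 296.]
0.09 0.055 [252. 268.]
(364, 226) [86 54 34] [75 45 26]
(368, 205) [66 43 25] [58 35 19]
(362, 235) [76 46 28] [68 44 29]
(376, 198) [69 44 31] [131 105  69]
left box [77 52 35] [65 40 23] floor [137 109  73] [123  98  66]
```

View pics/top4.png

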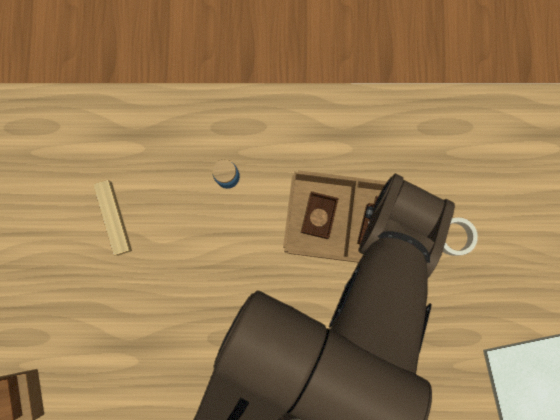

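```bash
cat > e.py <<'E'
from m import *
def prof(imf,c,p,z,edges,lo=.2,hi=.8):
    im=cv2.GaussianBlur(cv2.imread(imf),(0,0),.6).astype(np.float32).sum(2)/3
    x,y,a=p; ex=np.array([np.cos(a),np.sin(a),0]); ey=np.array([-np.sin(a),np.cos(a),0]); ctr=np.array([x,y,z])
    E={"+x":(ex,.055,ey,.038),"-x":(-ex,.055,ey,.038),"+y":(ey,.038,ex,.055),"-y":(-ey,.038,ex,.055)}
    for e in edges:
        n,d,t,l=E[e]; offs=np.arange(-.012,.0121,.001)
        f=np.linspace(-l+2*l*lo,-l+2*l*hi,25)
        v=[]
        for o in offs:
            P=np.array([ctr+n*(d+o)+t*k for k in f]); uv=proj(c,P).astype(np.float32)
            v.append(cv2.remap(im,uv[:,0][None],uv[:,1][None],cv2.INTER_LINEAR).mean())
        print(c,e,"offs -12..12mm:",np.round(v).astype(int).tolist())
E
python3 - <<'E'
from e import *
p=(.545,-.211,-.2486)
prof("pics/top0.png","top",p,.053,["+x","-x","+y","-y"])
print("bottom"); prof("pics/top0.png","top",p,.005,["-x","+y"])
prof("pics/side0.png","side",p,.053,["-y"]); prof("pics/side0.png","side",p,.053,["+x","-x"],.05,.35)
print("left box"); q=(.5752,-.059,-.2376)
prof("pics/top0.png","top",q,.053,["+x","-x","+y","-y"])
s=observe(); z=s["ee_pos"][2]; r=(s["ee_pos"][0],s["ee_pos"][1],-.246)
print("lid");prof("pics/side4.png","side",r,z-.0035,["+x","-x","+y"],.1,.5)
print("lid table"); l=(.449,.324,.401); prof("pics/top0.png","top",l,.008,["+x","-x","+y","-y"]);prof("pics/side0.png","side",l,.008,["+x","-x","+y","-y"])
E
```

```text
top +x offs -12..12mm: [33, 30, 27, 24, 24, 25, 28, 33, 40, 48, 56, 65, 75, 84, 91, 96, 99, 101, 102, 102, 102, 102, 103, 102, 102]
top -x offs -12..12mm: [42, 42, 42, 42, 42, 41, 41, 41, 41, 41, 39, 38, 39, 43, 51, 63, 76, 87, 95, 100, 104, 105, 106, 106, 105]
top +y offs -12..12mm: [70, 62, 56, 51, 48, 46, 45, 44, 42, 40, 37, 34, 32, 33, 38, 46, 57, 68, 80, 89, 95, 99, 101, 102, 102]
top -y offs -12..12mm: [70, 63, 55, 46, 39, 34, 32, 33, 38, 44, 52, 61, 71, 80, 88, 94, 98, 100, 101, 102, 102, 103, 103, 103, 103]
bottom
top -x offs -12..12mm: [42, 42, 42, 42, 42, 41, 40, 39, 39, 42, 50, 60, 73, 84, 93, 99, 103, 105, 106, 106, 106, 105, 105, 104, 104]
top +y offs -12..12mm: [45, 43, 42, 40, 38, 35, 33, 33, 37, 44, 54, 65, 76, 86, 93, 98, 100, 102, 102, 102, 102, 102, 102, 102, 101]
side -y offs -12..12mm: [36, 34, 32, 31, 31, 31, 31, 33, 34, 35, 37, 39, 40, 42, 43, 44, 45, 45, 46, 46, 47, 47, 47, 47, 47]
side +x offs -12..12mm: [28, 28, 28, 28, 28, 29, 29, 31, 33, 36, 39, 43, 47, 51, 55, 59, 62, 65, 67, 68, 69, 70, 71, 71, 71]
side -x offs -12..12mm: [30, 31, 32, 33, 35, 36, 38, 40,
[... 1392 characters left out ...]
 128, 128, 128, 128, 128]
top -y offs -12..12mm: [40, 40, 41, 41, 41, 42, 43, 44, 48, 54, 63, 76, 90, 103, 113, 121, 126, 129, 130, 131, 131, 131, 131, 131, 132]
side +x offs -12..12mm: [45, 45, 45, 45, 45, 45, 45, 45, 46, 47, 49, 54, 61, 70, 80, 90, 100, 107, 113, 117, 119, 121, 122, 123, 123]
side -x offs -12..12mm: [61, 58, 54, 52, 50, 49, 51, 54, 60, 69, 78, 88, 97, 105, 110, 114, 116, 117, 117, 117, 117, 117, 117, 117, 116]
side +y offs -12..12mm: [47, 47, 47, 47, 47, 46, 46, 45, 45, 45, 46, 49, 55, 64, 75, 86, 96, 103, 109, 112, 114, 114, 115, 115, 115]
side -y offs -12..12mm: [77, 67, 58, 52, 48, 46, 46, 47, 50, 54, 61, 69, 78, 88, 97, 105, 110, 114, 116, 117, 118, 118, 118, 118, 118]
```

```bash
python3 - <<'E'
from e import *
p=(.545,-.211,-.2486)
for a,b in((.08,.3),(.7,.92)):
    print(a); prof("pics/top0.png","top",p,.053,["+x","-y"],a,b); prof("pics/top0.png","top",p,.005,["-x","+y"],a,b)
E
python3 go.py .545 -.211 .0795 -.2486
```

```text
0.08
top +x offs -12..12mm: [29, 27, 26, 25, 24, 26, 29, 34, 41, 49, 58, 68, 77, 86, 92, 97, 99, 101, 102, 102, 103, 103, 103, 103, 103]
top -y offs -12..12mm: [34, 30, 26, 23, 22, 22, 25, 29, 35, 43, 51, 61, 71, 80, 88, 94, 98, 100, 102, 103, 103, 104, 104, 104, 104]
top -x offs -12..12mm: [40, 40, 40, 40, 40, 40, 39, 37, 38, 42, 48, 58, 71, 82, 90, 96, 100, 102, 103, 103, 103, 103, 103, 103, 103]
top +y offs -12..12mm: [44, 43, 42, 40, 37, 35, 32, 33, 36, 43, 53, 64, 75, 85, 92, 97, 100, 101, 102, 102, 102, 103, 103, 103, 103]
0.7
top +x offs -12..12mm: [35, 32, 29, 27, 26, 27, 30, 34, 40, 47, 56, 65, 74, 83, 90, 95, 98, 100, 100, 101, 101, 102, 102, 102, 102]
top -y offs -12..12mm: [31, 28, 25, 23, 22, 23, 26, 30, 36, 44, 52, 62, 72, 81, 89, 94, 98, 101, 102, 103, 103, 103, 103, 103, 103]
top -x offs -12..12mm: [41, 40, 40, 39, 39, 39, 38, 37, 38, 42, 49, 59, 71, 83, 92, 98, 102, 104, 104, 104, 104, 103, 103, 103, 103]
top +y offs -12..12mm: [44, 44, 43, 41, 38, 35, 33, 33, 37, 44, 54, 65, 75, 85, 92, 97, 99, 101, 101, 101, 101, 100, 100, 100, 100]
t 8.45 p [ 0.5453 -0.2079  0.1914] gap 0.013 F [ 0.5  0.5 -1.3] M [-0.01  0.02 -0.03]
toolx [ 0.e+00  1.e-04 -1.e+00] z [2.434e-01 9.699e-01 1.000e-04] y [-0.9699  0.2434 -0.    ]
turn 0.0027 shift now [ 0.1119 -0.0004 -0.0031] shift after turn [ 0.1119 -0.0004 -0.0031]
q [-0.477  0.475  1.709  0.     0.957 -1.802]
```

```bash
python3 -m inch '[[[0.01,0,-0.003,0.0027,0],[0.02,0,0,0,0],[0.025,0,0,0,0],[0.02,0,0,0,0],[0.012,0,0,0,0]]]'; python3 -m inch '[[[0.006,0,0,0,0],[0.003,0,0,0,0],[0,0,0,0,0],[0,0,0,0,0]]]';python3 go.py .545 -.211 .0795 -.2486
python3 - <<'E'
from e import *
im=read_camera("side"); cv2.imwrite("pics/side5.png",im[:,:,::-1])
s=observe(); x,y,z=s["ee_pos"]
S=10; ox,oy=262,105; o=cv2.resize(im[oy:oy+60,ox:ox+70,::-1],None,fx=S,fy=S,interpolation=cv2.INTER_CUBIC)
for p,z0,z1 in(((x,y,-.2486),z-.0115,z-.0035),):
    uv=(proj("side",cub(p,z0,z1))-[ox,oy]+.5)*S
    for q,cl in((uv[:4],(255,0,0)),(uv[4:],(0,255,0))): cv2.polylines(o,[np.round(q[[0,1,3,2]]).astype(int)],True,cl,1)
cv2.imwrite("pics/o5.png",o)
E
```

```text
t: 8.95
ee_pos: [0.5439, -0.2112, 0.1022]
tool_rot: [0.558, -0.433, 0.559, 0.435]
contact_force: [0.7, 0.0, -1.0]
finger_gap: 0.0129
t: 9.35
ee_pos: [0.5449, -0.2117, 0.096]
tool_rot: [0.558, -0.434, 0.558, 0.434]
contact_force: [0.4, 0.9, -1.8]
finger_gap: 0.0129
t 9.35 p [ 0.5449 -0.2117  0.096 ] gap 0.0129 F [ 0.4  0.9 -1.8] M [-0.02 -0.01  0.05]
toolx [ 1.e-03 -5.e-04 -1.e+00] z [ 2.468e-01  9.691e-01 -2.000e-04] y [-0.9691  0.2468 -0.0011]
turn -0.0008 shift now [0.0165 0.0001 0.0007] shift after turn [0.0165 0.0001 0.0007]
q [-0.483  0.6    1.79   0.     0.75  -1.805]
```

View pics/o5.png

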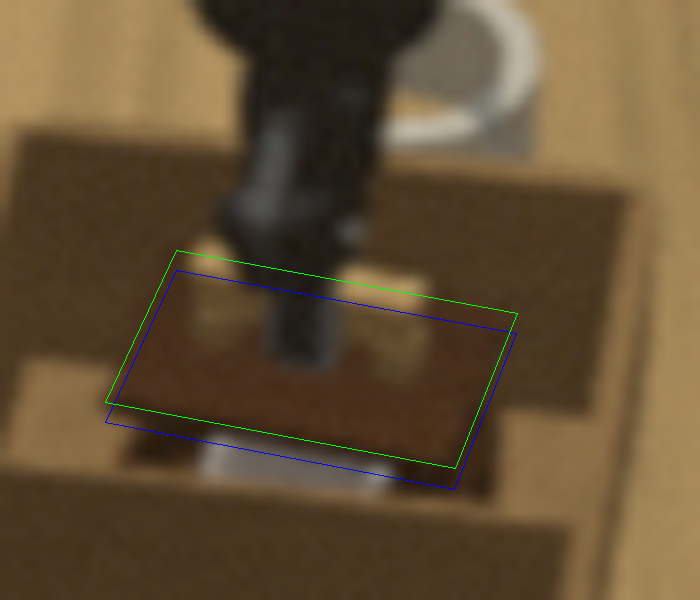

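```bash
python3 - <<'E'
from e import *
p=(.5449,-.2117,-.2486)
prof("pics/side5.png","side",p,.096-.0035,["+x","-x"],.05,.45);prof("pics/side5.png","side",p,.096-.0035,["+x","-x"],.6,.95);prof("pics/side5.png","side",p,.096-.0115,["+y"],.3,.7)
im=cv2.imread("pics/side5.png")[:,:,::-1]; crop("s",im,262,105,70,60,10,"pics/s5c.png")
E
```

```text
side +x offs -12..12mm: [71, 69, 66, 63, 60, 57, 55, 52, 51, 50, 49, 49, 49, 49, 50, 50, 51, 52, 52, 53, 53, 54, 54, 54, 54]
side -x offs -12..12mm: [48, 48, 48, 48, 48, 48, 48, 48, 47, 47, 48, 48, 49, 50, 51, 52, 52, 53, 53, 54, 54, 54, 54, 54, 54]
side +x offs -12..12mm: [49, 49, 49, 49, 49, 50, 50, 50, 51, 52, 54, 56, 59, 61, 64, 67, 69, 71, 73, 74, 74, 75, 75, 75, 75]
side -x offs -12..12mm: [50, 50, 50, 50, 50, 49, 48, 47, 46, 44, 42, 41, 41, 41, 41, 42, 44, 47, 50, 54, 59, 65, 71, 78, 84]
side +y offs -12..12mm: [45, 44, 44, 45, 48, 51, 55, 60, 65, 70, 76, 81, 86, 90, 93, 95, 97, 98, 99, 100, 100, 100, 100, 99, 98]
```

View pics/s5c.png

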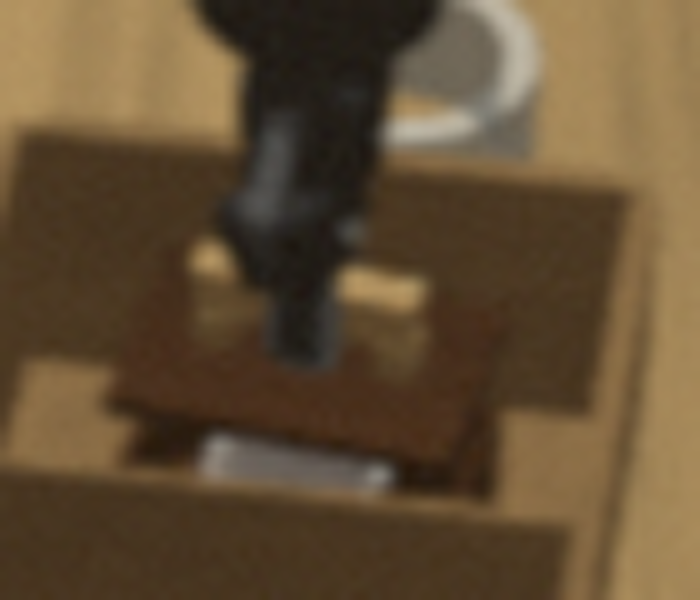

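```bash
python3 -m inch '[[[0.004,0,0,0,0],[0.005,0,0,0,0],[0.004,0,0,0,0],[0.002,0,0,0,0],[0,0,0,0,0]]]'; python3 -m inch '[[[0,0,0,0,0],[0,0,0,0,0],[0,0,0,0,0],[0,0,0,0,0],[0,0,0,0,0]]]';python3 go.py .545 -.211 .0795 -.2486
python3 - <<'E'
from e import *
for c in ("side","top"):
    im=read_camera(c); cv2.imwrite(f"pics/{c}6.png",im[:,:,::-1])
    if c=="side": crop("s",im,255,105,80,60,9,"pics/s6c.png")
    else: crop("s",im,345,185,80,60,9,"pics/t6c.png")
E
```

```text
t: 9.9
ee_pos: [0.5445, -0.2114, 0.0798]
tool_rot: [0.558, -0.434, 0.558, 0.434]
contact_force: [-0.5, -1.0, -1.5]
finger_gap: 0.0128
t: 10.4
ee_pos: [0.5447, -0.2115, 0.0803]
tool_rot: [0.558, -0.434, 0.558, 0.434]
contact_force: [0.1, 0.4, -1.2]
finger_gap: 0.013
t 10.4 p [ 0.5447 -0.2115  0.0803] gap 0.013 F [ 0.1  0.4 -1.2] M [0.03 0.01 0.  ]
toolx [ 1.e-04  0.e+00 -1.e+00] z [2.469e-01 9.690e-01 1.000e-04] y [-9.690e-01  2.469e-01 -1.000e-04]
turn -0.0009 shift now [ 0.0008 -0.0002  0.0006] shift after turn [ 0.0008 -0.0002  0.0006]
q [-0.483  0.623  1.8    0.     0.719 -1.805]
```

View pics/s6c.png

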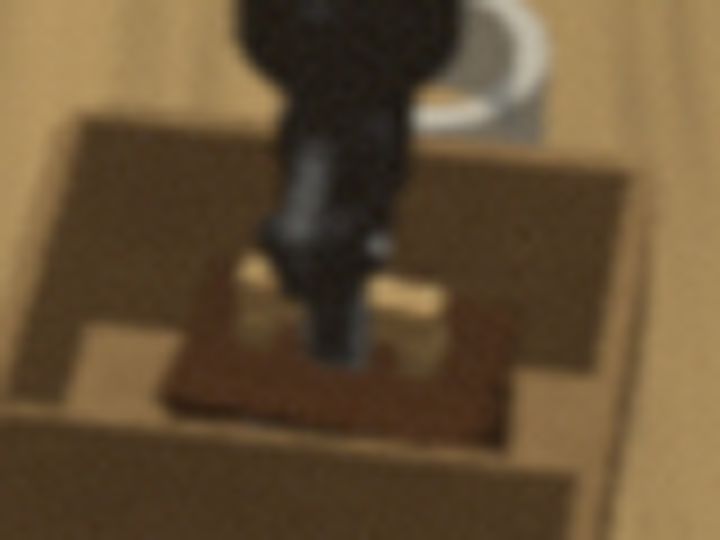

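View pics/t6c.png

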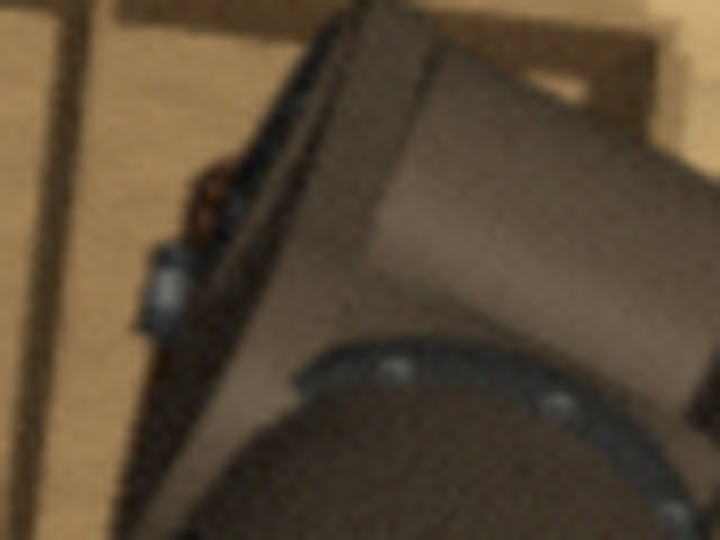

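```bash
python3 - <<'E'
from e import *
for f,p,z in(("pics/side4.png",(.5453,-.2077,-.246),.1913),("pics/side5.png",(.5449,-.2117,-.2486),.096)):
    im=cv2.imread(f)[:,:,::-1].astype(float)
    # red-ness map row at near-edge: track boundary of lit top face in columns, vs prediction
    g=cv2.GaussianBlur(im[...,0]-im[...,1]*1.0,(0,0),.7)
    c=proj("side",cub(p,z-.0115,z-.0035)); a,b=c[5],c[7]; 
    for zz,(a,b) in (("top",(c[7],c[5])),("bot",(c[3],c[1]))):
        out=[]
        for u in np.arange(a[0]+4,b[0]-3,3):
            v0=a[1]+(b[1]-a[1])*(u-a[0])/(b[0]-a[0]); vs=np.arange(v0-5,v0+6,.25)
            L=cv2.remap(cv2.GaussianBlur(im.sum(2).astype(np.float32)/3,(0,0),.6),np.full((1,len(vs)),u,np.float32),vs[None].astype(np.float32),cv2.INTER_LINEAR)[0]
            out.append((round(float(vs[L.argmin()]-v0),2)))
        print(f,zz,"darkest row minus pred, left->right",out)
    # vertical edge of redness
    a,b=c[7],c[5]; out=[]
    for u in np.arange(a[0]+4,b[0]-3,2):
        v0=a[1]+(b[1]-a[1])*(u-a[0])/(b[0]-a[0]); vs=np.arange(v0-4,v0+5,.25)
        L=cv2.remap(g.astype(np.float32),np.full((1,len(vs)),u,np.float32),vs[None].astype(np.float32),cv2.INTER_LINEAR)[0]
        out.append(round(float(vs[np.diff(L).argmin()]-v0),2))
    print(" redness edge",out, "fit slope px/px", np.polyfit(np.arange(len(out))*2,out,1).round(3))
E
```

```text
pics/side4.png top darkest row minus pred, left->right [0.75, 0.25, 0.75, 0.25, 0.5, 0.25, 0.5, 0.25, 0.5, 0.0]
pics/side4.png bot darkest row minus pred, left->right [-1.5, -1.75, -1.5, -2.0, -1.5, -2.0, -1.75, -2.0, -1.75, -2.25]
 redness edge [-0.75, -0.25, -0.5, -1.0, -0.25, -0.75, -0.75, -0.5, -1.0, -1.25, -0.75, -1.0, 0.0, -0.5, -0.75] fit slope px/px [-0.003 -0.623]
pics/side5.png top darkest row minus pred, left->right [3.75, 2.0, 0.5, -0.25, -0.75, -0.25, 0.0, -0.5, 0.0, 1.5]
pics/side5.png bot darkest row minus pred, left->right [1.75, 0.0, -1.5, -2.25, -2.75, -2.25, -2.0, -2.5, -2.25, -0.75]
 redness edge [-1.25, -0.75, -0.75, -0.5, 0.25, 0.0, -0.5, 0.0, -0.25, -0.75, 0.0, -0.5, 0.25, -0.25, -0.75] fit slope px/px [ 0.017 -0.621]
```

```bash
python3 - <<'E'
from workcell import *
print(job_done()); s=observe(); print(s["t"],s["ee_pos"],s["finger_gap"])
E
```

```text
the job is handed in; nothing more can be done
None
the job is handed in; nothing more can be done
```

The teacup is in the right box. I gripped the lid by its handle, carried it over the carton walls and am holding it above that box. I handed the job in at about 10.5 s.

**Last checks before handing in:**
- **Position:** the tool centre was at (0.5447, -0.2115, 0.0803) m, about 0.6 mm from the box centre I measured.
- **Line-up:** the lid was turned to match the box to within about 0.1°.
- **Height:** the lid's underside was about 69 mm above the table, so about 16 mm above the rim. I worked this out from the tool height, because the front of the rim was hidden behind the carton's cross wall.
- **Level:** the tool pointed straight down. In an earlier side picture of the held lid, its near edge showed less than 1° of tilt.
- **Contact:** the grip stayed at 13 mm throughout. The only force on the tool was the lid's weight, about 2 N, with no sign that the lid touched anything.

**Where the checks disagreed:** the two cameras differed by about 2–3 mm on where the lid lay, so I aimed midway between them. The true centring error could be 1–2 mm. The arm blocked nearly all of the lid in the final top view, so that view did not confirm the centring. The final side picture shows the lid over the right box.

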